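# Pack and clamp a plaster casting mould

## Robot

A 6-joint arm with a two-finger parallel gripper is mounted at the origin on the work surface. World frame = base frame: x ahead of the robot, y to its left, z up, the work surface at z = 0. Lengths are in m, angles in rad, forces in N, time in s.
With the tool pointing down it reaches from about 0.35 to 0.85 m from the base axis. Payload 8.1 kg.
Tool frame: the origin (TCP) lies on the mounting face of the last link; the fingertips stand 186 mm ahead of it and the grasp point (between the pads) lies 167 mm ahead of it; z points along the fingers, y is the line along which they close (so a half turn about z gives the same grasp; the last joint's range is limited). The gripper opens to 93 mm and grips with 3 to 60 N. Pads are 15 mm wide; open, the fingers measure 128 mm over their backs; the gripper's body (75 mm by 188 mm) begins 65 mm behind the grasp point.
Start: joints at [-1.362, 0.13, 1.488, -0, 1.523, -0.085], TCP at [0.174, -0.574, 0.405] pointing down, gripper open.
Joint ranges: [-2.96, 2.96], [-0.89, 2.26], [0.02, 2.5], [-1.34, 4.48], [0, 2.73], [-2.66, 2.66]. Speed limits (rad/s): [2.39, 2.39, 2.79, 3.14, 3.14, 3.14].

## Interface

Orientations are given as a rotation vector (axis times angle).
In Python, from plant import read_state, read_camera, camera_params, close_job gives the robot as it stands. The module is installed in compiled form; this text tells all that it offers.
- The arm moves only by the tool servo_tool, never from a script. Its argument "increments" is a list of rows, each an object with "slide": the shift along the tool's x, y, z in mm, a list of three; "dr": the turn, a rotation vector about the tool's x, y, z in rad, a list of three; "jaw": the closure, from 0 (fully open) to 1 (shut). In form: [{"slide": [x, y, z], "dr": [ax, ay, az], "jaw": jaw}, ...]. A call has 1 to 20 rows; each row is the pose to reach, as a shift and turn from the pose commanded when the call began, along the tool's axes at that moment; what a row does not reach only later rows make up. A row lasts 1/10 s, in which the tool goes at most 50 mm and 8.59 degrees, less where a joint would pass 70% of its speed; a pose out of reach is approached as far as the arm can. A call with a gripper value outside its range is refused whole. The fingers move at their own pace and stop on an object; "force" is the grip in N (left out, the last holds). Time passes only in rows, so rows that repeat a pose let the fingers close. It gives the time, the measured TCP pose, the force, the opening and the grip force at its end, in the units of the state.
- read_state(): the state, without advancing time (a new reading comes with each control period).
- read_camera(name): name is "side" or "top" or "wrist"; returns (picture, depth): 400x640x3 uint8, red, green, blue; 400x640 float32, m along the optical axis (not along the pixel's ray), 0 where there is no reading.
- camera_params(name): a dict with "fx", "fy", "cx", "cy" (pixels), "rvec" (rotation vector, rad) and "tvec" (3), from world to camera coordinates, as OpenCV has them. Camera axes: x right, y down, z forward; pixel columns grow to the right and rows downward; lengths in m; the calibration is good to about 2 mm. A picture is of the moment at which its call begins: read the wrist's pose just before it. camera_params takes no time and is no camera call; for the wrist camera it gives the pose at the moment of the call.
- close_job(): hands the job in; it is judged then, once.
The state is a dict: "t": time; "q": joint angles; "dq": joint speeds; "joint_torque": joint torques, N m; "tool_pos": TCP position; "orientation": TCP orientation; "force": force on the tool from outside, world axes, zero at the start; "wrist_torque": the same for the moment, N m; "opening": finger opening in m; "gripper_force": force on a finger pad.
Only numpy, scipy, OpenCV 4.12 (cv2) and the standard library are available. Lean on these libraries where they do the work, as an engineer would, in place of code of your own. Each camera call takes 0.05 s, during which the arm holds its last target. There are 200 camera calls.

## Task

Clamp up the two-part plaster mould in the casting cradle, ready for pouring. Stand the wooden packing block upright on the cradle base so that it fills the gap between the mould and the clamp's rubber foot, centred on the foot; then slide the square extension bar over the short clamp handle right down to its collar and throw the handle up and over its dead point with the bar, not by pushing on the handle itself, until it stops and stays. Leave the bar on the handle, the mould standing in its place and the other things on the bench undisturbed.

Things in the scene. Friction and masses are not known exactly. Their poses are not given: they have to be found in the camera images.
- cradle: Casting cradle fixed on the bench: plywood base 150 mm wide, 20 mm high, from x -330 to +100 mm of its origin (on the bench, mid-width). Along its x: upright fence (inner face x -280, top 105 mm up), mould (to x -179), gap, steel toggle clamp (x -124 to +65, up to 95 mm high, plus handle). The clamp pushes its foot towards -x.
- gap_middle (a point): Middle of the gap to pack, on the base's top face (20 mm above the bench); axes as the cradle's. The gap is 55 mm along x, from the mould's face (110 mm wide, top 130 mm above the bench) to the clamp's rubber foot; open at both y sides and above. The steel guide behind the foot begins 50 mm from here in +x and is 95 mm high.
- foot_center (a point): Centre of the face of the clamp's rubber foot, a black disc of 44 mm diameter on the end of the steel plunger, 70 mm above the bench. It moves towards the mould by about 23 mm as the clamp is thrown; it is sprung and gives way as it presses on the block.
- clamp_pivot (a point): Fixed pivot of the clamp handle, 70 mm above the bench; the handle swings about the y axis of this point (axes as the cradle's), in the cradle's x-z plane.
- stub_tip (a point): Tip of the short clamp handle, on its centre line, 130 mm from the pivot; turns with the handle, x axis outwards along it. The handle is a round steel stub, 16 mm diameter with a domed tip, free for its last 70 mm down to a square collar (34 mm) whose outer face is 60 mm from the pivot.
- clamp_handle (a joint): Handle angle. 0: open, sprung against its stop, pointing to the cradle's +x and rising 38 deg from horizontal. Grows as it is lifted up and over towards the mould (elevation = 38 deg + angle). Dead point 1.117 rad; beyond it the clamp pulls itself to the closed stop, 1.309 rad (113 deg), and stays; let go before, it springs open. Needs up to about 3 N m at the pivot.
- block_center (a point): Centre of the packing block: plain pale wood, 40 (its x) x 60 (its y) x 80 mm (its z, upright), about 140 g, standing on end on the bench. It goes into the gap with its 40 mm along the cradle's x, 15 mm less than the gap.
- bar_center (a point): Centre of the extension bar: square aluminium tube open at both ends, 200 mm long (its x), 30 x 30 mm outside, 24 x 24 mm inside, about 180 g, lying on the bench (centre 15 mm up). Either end fits the handle; fully home, its end rests on the collar, its centre is 30 mm beyond the stub's tip and its far end 260 mm from the pivot.
- mould_a: Plaster mould half at the fence, 50 mm thick along the cradle's x, 110 mm wide and high, 0.75 kg, loose on the cradle base; origin at the centre of its underside. Round pouring hole on top at the seam.
- mould_b: The other mould half, same size, against the first and next to the gap; origin at the centre of its underside.
There are look-alikes about, which are no part of the job. There is more than one size of the part that bears block_center; the job needs the larger.

How it is judged:
By the outcome, as a careful person would: the job done as asked, in the order asked, and still so for the second after the job is handed in, with the robot touching nothing.
It also fails if it takes over 64 s, if anything falls off the work surface, if the arm or the gripper's body presses on something with over 40 N, if the wrist force passes 120 N, or if a joint passes its speed limit or range.

## Working session

There is one attempt and no reset: what is moved stays moved. The work goes in short steps, Python scripts to look and compute and a tool call to move; the robot and the scene stay as the last step left them, time stands still between calls to the robot, and variables do not carry over. Pictures are saved under pics/ and viewed, at most 10 in all, crops included, and the job is handed in when it is done.

Besides the shell and the picture viewer there is one more tool, called after "Call:" in YAML: its name, and indented under it one key for each argument. servo_tool: Moves the arm, as the interface text tells. Its arguments: {"type":"object","properties":{"increments":{"type":"array"},"force":{"type":"number"}},"required":["increments"]}

```bash
mkdir -p pics
cat > h.py <<'E'
import numpy as np, cv2
from plant import *
from scipy.spatial.transform import Rotation as R
def cam(n):
    p=camera_params(n); K=np.array([[p['fx'],0,p['cx']],[0,p['fy'],p['cy']],[0,0,1]])
    return K,R.from_rotvec(np.ravel(p['rvec'])).as_matrix(),np.ravel(p['tvec'])
def grab(n):
    c=cam(n); im,d=read_camera(n); np.savez(f'/tmp/{n}.npz',im=im,d=d,K=c[0],R=c[1],t=c[2]); return im,d,c
def load(n):
    z=np.load(f'/tmp/{n}.npz'); return z['im'],z['d'],(z['K'],z['R'],z['t'])
def cloud(d,c):
    K,Rm,t=c; v,u=np.mgrid[:d.shape[0],:d.shape[1]]
    P=np.stack([(u-K[0,2])/K[0,0]*d,(v-K[1,2])/K[1,1]*d,d],-1)
    W=(P-t)@Rm; W[d<=0]=np.nan; return W
def onplane(u,v,z,c):
    K,Rm,t=c; r=Rm.T@np.array([(u-K[0,2])/K[0,0],(v-K[1,2])/K[1,1],1]); o=-Rm.T@t
    return o+r*(z-o[2])/r[2]
def proj(p,c):
    K,Rm,t=c; q=K@(Rm@np.array(p)+t); return q[:2]/q[2]
def save(n,im): cv2.imwrite(f'pics/{n}.png',im[:,:,::-1])
E
python3 - <<'E'
from h import *
for n in('top','side'):
    im,d,c=grab(n); save(n+'1',im); print(n,-c[1].T@c[2],c[1][2],c[0][0,0])
print(read_state())
E
```

```text
top [0.35557222 0.03364659 1.15658328] [ 0.17867075  0.01405224 -0.98380857] 418.54790536099773
side [0.20193032 0.49909561 0.81228822] [ 0.41167782 -0.49955251 -0.762213  ] 418.1131656420912
{'t': 0.1, 'q': array([-1.36241017e+00,  1.31078837e-01,  1.48917140e+00,  2.73877025e-06,
        1.52303497e+00, -8.53823583e-02]), 'dq': array([-0.00028949, -0.00234682, -0.00157057, -0.00022149, -0.00082311,
        0.0005086 ]), 'joint_torque': array([ 1.92603453e-03, -5.61342108e+01, -4.93097270e+01,  7.71171483e-02,
        2.91712809e-02, -4.33390812e-05]), 'tool_pos': array([ 0.1737245 , -0.57407638,  0.40379561]), 'orientation': array([-3.10609233e+00, -4.59545511e-01,  1.59035187e-04]), 'force': array([ 0.95777421, -0.16179061,  0.36175024]), 'wrist_torque': array([ 0.03023491, -0.0210732 ,  0.00318235]), 'gripper_force': 0.0, 'opening': 0.09275459037161843}
```

View pics/top1.png

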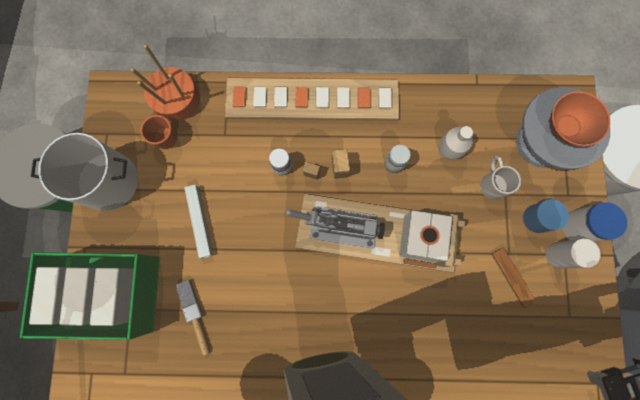

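View pics/side1.png

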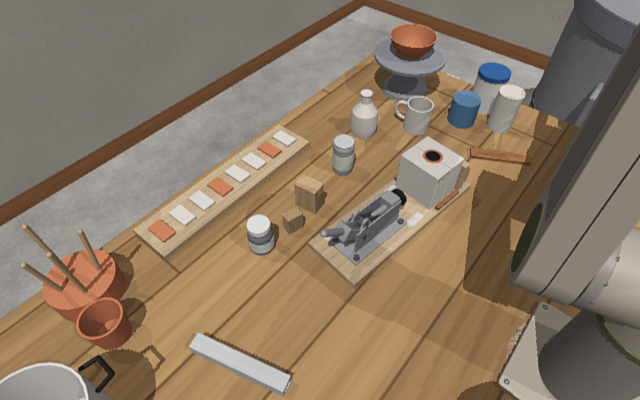

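Top view: the cradle is at (380,232), with the mould at (430,237) and the stub pointing left at (292,213). The silver tube is at (198,221). There are two wooden blocks, at (341,163) and (312,171). The one at (341,163) is taller and larger, so it fits the description. I'll measure both and confirm in a crop.

Run:
```python
from h import *
it,dt,ct=load('top'); is_,ds,cs=load('side')
W=cloud(dt,ct); S=cloud(ds,cs)
def rep(name,P,z0,z1):
    P=P.reshape(-1,3); P=P[np.isfinite(P[:,0])]; P=P[(P[:,2]>z0)&(P[:,2]<z1)]
    r=cv2.minAreaRect((P[:,:2]*1000).astype(np.float32)); print(name,len(P),'zmed',np.median(P[:,2]).round(4),'rect',np.round(r[0],1),np.round(r[1],1),round(r[2],1))
rep('big',W[145:182,328:355],.06,.1)
rep('big side',S[168:215,290:330],.06,.1)
rep('small',W[160:182,300:325],.02,.06)
rep('small side',S[200:240,280:306],.02,.06)
rep('bar',W[175:265,175:220],.02,.04)
rep('bar side',S[325:395,180:300],.02,.04)
rep('mould',W[200:275,390:465],.12,.14)
rep('mould side',S[130:210,390:470],.12,.14)
for n,X,sl in(('base',W,np.s_[190:275,285:470]),('base side',S,np.s_[130:290,300:480])):
    rep(n,X[sl],.014,.026)
for n,X,sl in(('top',W,np.s_[195:230,270:330]),('side',S,np.s_[200:260,310:370])):
    P=X[sl].reshape(-1,3);P=P[np.isfinite(P[:,0])&(P[:,2]>.1)]
    print(n,'stub pts',len(P),P[np.argsort(-P[:,2])[:3]].round(3).tolist(), P.mean(0).round(4))
a=cv2.resize(is_[160:300,240:440],None,fx=4,fy=4,interpolation=cv2.INTER_CUBIC); save('crop1',a[:,:800])
```

```text
big 363 zmed 0.0809 rect [656.5  -2.4] [60.9 39.9] 6.9
big side 448 zmed 0.0779 rect [655.1  -1.2] [61.3 42. ] 8.6
small 186 zmed 0.0536 rect [639.9  77. ] [40.6 27.6] 72.6
small side 351 zmed 0.0477 rect [644.9  57.9] [43.3 92.4] 19.3
bar 878 zmed 0.0308 rect [497.5 385.4] [201.2  31.8] 15.6
bar side 1901 zmed 0.0293 rect [495.6 385.8] [201.1  31.1] 15.6
mould 1861 zmed 0.1313 rect [ 456.6 -219. ] [101.3 110.4] 82.0
mould side 1510 zmed 0.1291 rect [ 455.5 -218.4] [103.  111.7] 81.6
base 3968 zmed 0.0215 rect [ 472.9 -105.9] [430.1 150.6] 81.9
base side 4475 zmed 0.0196 rect [ 498.3 -156.1] [484.3 502.4] 41.5
top stub pts 295 [[0.501, 0.127, 0.156], [0.506, 0.127, 0.155], [0.502, 0.122, 0.155]] [0.4987 0.0844 0.1249]
side stub pts 418 [[0.505, 0.127, 0.154], [0.507, 0.127, 0.153], [0.501, 0.125, 0.153]] [0.4942 0.0764 0.1201]
```

View pics/crop1.png

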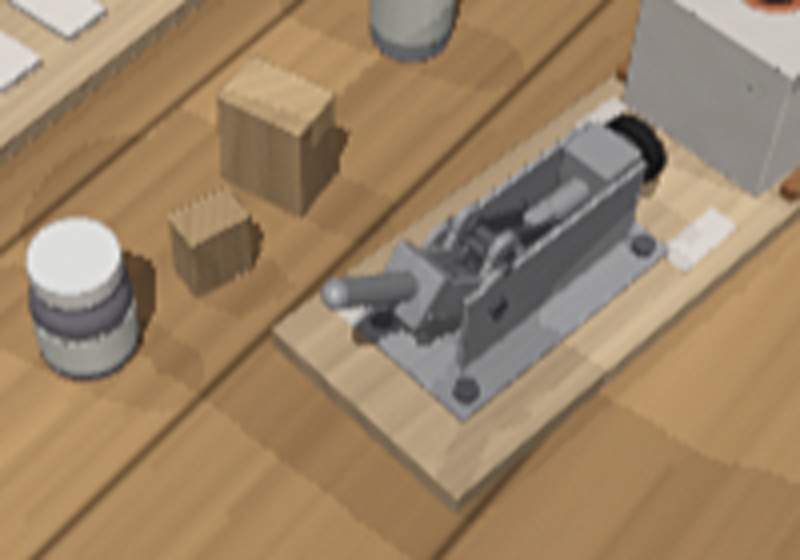

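Side crop: the larger block is at (275,140) and the small decoy at (212,240). The larger one's 60x40x80 mm measurement confirms it. The stub tip is at (335,293). Now I'll compute the approach.

```bash
cat >> h.py <<'E'
A=np.deg2rad(81.85); CX=np.array([np.cos(A),np.sin(A),0]); CY=np.array([-np.sin(A),np.cos(A),0]); O=np.array([.489,.0083,0])
def cr(x,y,z): return O+x*CX+y*CY+np.array([0,0,z])
def tool(az,lean=0):
    # tool down with tool x at azimuth az deg; lean deg: back leans toward -x tool(>0)
    a=np.deg2rad(az); x=np.array([np.cos(a),np.sin(a),0]); z=np.array([0,0,-1.]); y=np.cross(z,x)
    return R.from_rotvec(-np.deg2rad(lean)*y)*R.from_matrix(np.c_[x,y,z]) if False else R.from_rotvec(np.deg2rad(lean)*np.cross(x,[0,0,1.])*1)*R.from_matrix(np.c_[x,y,z])
def goal(g,Rt,s=None):
    s=s or read_state(); R0=R.from_rotvec(s['orientation']); tcp=np.array(g)-.167*Rt.as_matrix()[:,2]
    d=R0.inv().apply(tcp-s['tool_pos'])*1000; dr=(R0.inv()*Rt).as_rotvec()
    print('slide',d.round(1).tolist(),'dr',dr.round(4).tolist(),'tcp',tcp.round(3)); return d,dr
E
python3 - <<'E'
from h import *
T=tool(81.85,38).as_matrix(); print(T.round(2)) # back=-z should lean to -X (mould)
goal([.656,-.002,.2],tool(97.5)); goal([.656,-.002,.06],tool(97.5))
print(cr(-151.5e-3,0,0), read_state()['q'])
E
```

```text
[[ 0.11  0.99  0.09]
 [ 0.78 -0.14  0.61]
 [ 0.62  0.   -0.79]]
slide [627.3, -407.9, 37.6] dr [-0.0013, -0.0013, -1.4079] tcp [ 0.656 -0.002  0.367]
slide [627.2, -407.6, 177.6] dr [-0.0013, -0.0013, -1.4079] tcp [ 0.656 -0.002  0.227]
[ 0.46752258 -0.1416699   0.        ] [-1.36241017e+00  1.31078837e-01  1.48917140e+00  2.73877025e-06
  1.52303497e+00 -8.53823583e-02]
```

Call:
servo_tool:
  increments:
    - {"slide":[627,-408,0],"dr":[0,0,-1.408],"jaw":0}
    - {"slide":[627,-408,0],"dr":[0,0,-1.408],"jaw":0}
    - {"slide":[627,-408,0],"dr":[0,0,-1.408],"jaw":0}
    - {"slide":[627,-408,0],"dr":[0,0,-1.408],"jaw":0}
    - {"slide":[627,-408,0],"dr":[0,0,-1.408],"jaw":0}
    - {"slide":[627,-408,0],"dr":[0,0,-1.408],"jaw":0}
    - {"slide":[627,-408,0],"dr":[0,0,-1.408],"jaw":0}
    - {"slide":[627,-408,0],"dr":[0,0,-1.408],"jaw":0}
    - {"slide":[627,-408,0],"dr":[0,0,-1.408],"jaw":0}
    - {"slide":[627,-408,0],"dr":[0,0,-1.408],"jaw":0}
    - {"slide":[627,-408,0],"dr":[0,0,-1.408],"jaw":0}
    - {"slide":[627,-408,0],"dr":[0,0,-1.408],"jaw":0}
    - {"slide":[627,-408,0],"dr":[0,0,-1.408],"jaw":0}
    - {"slide":[627,-408,0],"dr":[0,0,-1.408],"jaw":0}
    - {"slide":[627,-408,0],"dr":[0,0,-1.408],"jaw":0}
    - {"slide":[627,-408,0],"dr":[0,0,-1.408],"jaw":0}
    - {"slide":[627,-408,0],"dr":[0,0,-1.408],"jaw":0}
    - {"slide":[627,-408,0],"dr":[0,0,-1.408],"jaw":0}
    - {"slide":[627,-408,0],"dr":[0,0,-1.408],"jaw":0}
    - {"slide":[627,-408,0],"dr":[0,0,-1.408],"jaw":0}
  force: 30

```text
t: 2.1
tool_pos: [0.6553, -0.0034, 0.4053]
orientation: [2.073, 2.36, 0.001]
force: [0.1, 0.5, -0.2]
opening: 0.0929
gripper_force: 0.0
```

Run:
```python
from h import *
im,d,c=grab('wrist'); s=read_state(); print(s['q'].round(3))
W=cloud(d,c); m=(abs(W[...,2]-.08)<.008)&(np.hypot(W[...,0]-.656,W[...,1]+.002)<.06)
P=W[m]; print(len(P), cv2.minAreaRect((P[:,:2]*1000).astype(np.float32)), np.median(P[:,2]))
goal([.656,-.002,.06],tool(97.5))
```

```text
[-0.083  0.279  1.318 -0.     1.544 -0.213]
1861 ((658.3065795898438, -3.579936981201172), (60.0174674987793, 39.140506744384766), 7.2260589599609375) 0.07927763400349695
slide [1.2, 0.7, 178.3] dr [0.0007, 0.0002, -0.0015] tcp [ 0.656 -0.002  0.227]
```

Call:
servo_tool:
  increments:
    - {"slide":[0,2.5,50],"dr":[0,0,0],"jaw":0}
    - {"slide":[0,2.5,100],"dr":[0,0,0],"jaw":0}
    - {"slide":[0,2.5,150],"dr":[0,0,0],"jaw":0}
    - {"slide":[0,2.5,178],"dr":[0,0,0],"jaw":0}
    - {"slide":[0,2.5,178],"dr":[0,0,0],"jaw":0}
    - {"slide":[0,2.5,178],"dr":[0,0,0],"jaw":1}
    - {"slide":[0,2.5,178],"dr":[0,0,0],"jaw":1}
    - {"slide":[0,2.5,178],"dr":[0,0,0],"jaw":1}
    - {"slide":[0,2.5,178],"dr":[0,0,0],"jaw":1}
    - {"slide":[0,2.5,178],"dr":[0,0,0],"jaw":1}
  force: 30

```text
t: 3.15
tool_pos: [0.6588, -0.0019, 0.2283]
orientation: [2.07, 2.361, 0.002]
force: [-0.3, -0.9, 8.7]
opening: 0.0599
gripper_force: 30.0
```

Run:
```python
from h import *
goal(cr(-.1525,0,.25),tool(81.85))
```

```text
slide [-114.6, -207.7, -189.0] dr [0.0022, 0.0002, 0.2733] tcp [ 0.467 -0.143  0.417]
```

Call:
servo_tool:
  increments:
    - {"slide":[0,0,-50],"dr":[0,0,0],"jaw":1}
    - {"slide":[0,0,-100],"dr":[0,0,0],"jaw":1}
    - {"slide":[0,0,-150],"dr":[0,0,0.1],"jaw":1}
    - {"slide":[-22,-40,-185],"dr":[0,0,0.2],"jaw":1}
    - {"slide":[-45,-82,-189],"dr":[0,0,0.273],"jaw":1}
    - {"slide":[-68,-124,-189],"dr":[0,0,0.273],"jaw":1}
    - {"slide":[-90,-164,-189],"dr":[0,0,0.273],"jaw":1}
    - {"slide":[-108,-196,-189],"dr":[0,0,0.273],"jaw":1}
    - {"slide":[-114.6,-207.7,-189],"dr":[0.002,0,0.273],"jaw":1}
    - {"slide":[-114.6,-207.7,-189],"dr":[0.002,0,0.273],"jaw":1}
    - {"slide":[-114.6,-207.7,-189],"dr":[0.002,0,0.273],"jaw":1}

```text
t: 4.25
tool_pos: [0.4678, -0.1424, 0.416]
orientation: [-2.373, -2.057, 0.001]
force: [-0.1, -0.4, -0.9]
opening: 0.06
gripper_force: 30.0
```

Run:
```python
from h import *
for n in('top','wrist','side'):
    im,d,c=grab(n); save(n+'2',im)
    W=cloud(d,c)-O; X=W@CX; Y=W@CY; Z=W[...,2]
    # block top (z~.271), mould face edge, foot
    m=(abs(Z-.27)<.012)&(abs(X+.152)<.05)&(abs(Y)<.06)
    if m.sum()>20: print(n,'blocktop x',np.percentile(X[m],[2,98]).round(4),'y',np.percentile(Y[m],[2,98]).round(4))
    m=(abs(Z-.13)<.006)&(X<-.15)&(X>-.3)&(abs(Y)<.08)
    if m.sum()>20: print(n,'mould x',np.percentile(X[m],[.5,99.5]).round(4),'y',np.percentile(Y[m],[.5,99.5]).round(4))
    m=(Z>.05)&(Z<.1)&(X<-.08)&(X>-.135)&(abs(Y)<.03)
    print(n,'guide/foot n',m.sum(),'xmin',np.percentile(X[m],[1,5]).round(4) if m.sum()>9 else '', 'y',np.percentile(Y[m],[2,98]).round(4) if m.sum()>9 else '')
print(read_state()['q'].round(3)); goal(cr(-.1525,0,.0825),tool(81.85))
```

```text
top mould x [-0.2796 -0.1942] y [-0.0205  0.0545]
top guide/foot n 285 xmin [-0.1236 -0.1218] y [-0.0215  0.023 ]
wrist blocktop x [-0.157  -0.1331] y [-0.0444  0.0401]
wrist mould x [-0.281  -0.2785] y [-0.0548  0.0501]
wrist guide/foot n 1631 xmin [-0.1251 -0.1231] y [-0.0233  0.0191]
side blocktop x [-0.1692 -0.1308] y [-0.0413  0.0473]
side mould x [-0.2783 -0.1776] y [-0.0501  0.056 ]
side guide/foot n 314 xmin [-0.123  -0.1208] y [-0.0202  0.0245]
[-0.399 -0.177  1.771 -0.     1.55  -0.258]
slide [-0.9, -0.3, 166.1] dr [-0.0021, -0.0001, 0.0016] tcp [ 0.467 -0.143  0.25 ]
```

View pics/wrist2.png

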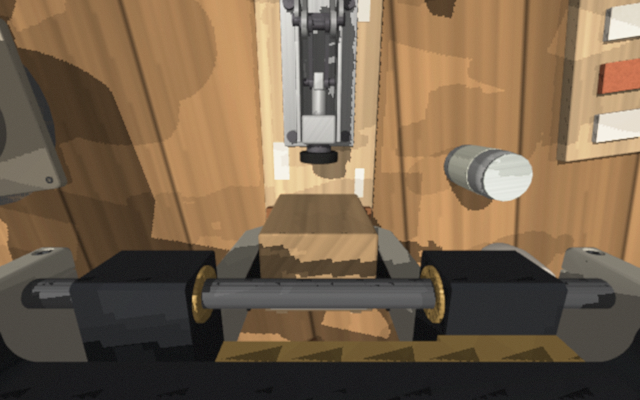

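Wrist view: the block at (318,235) is lined up with the black foot at (319,155). Lowering it now.

Call:
servo_tool:
  increments:
    - {"slide":[-1,0,50],"dr":[0,0,0],"jaw":1}
    - {"slide":[-1,0,90],"dr":[-0.002,0,0.0015],"jaw":1}
    - {"slide":[-1,0,120],"dr":[-0.002,0,0.0015],"jaw":1}
    - {"slide":[-1,0,145],"dr":[-0.002,0,0.0015],"jaw":1}
    - {"slide":[-1,0,160],"dr":[-0.002,0,0.0015],"jaw":1}
    - {"slide":[-1,0,164],"dr":[-0.002,0,0.0015],"jaw":1}
    - {"slide":[-1,0,166],"dr":[-0.002,0,0.0015],"jaw":1}
    - {"slide":[-1,0,166],"dr":[-0.002,0,0.0015],"jaw":1}

```text
t: 5.2
tool_pos: [0.4675, -0.1435, 0.2504]
orientation: [2.374, 2.057, 0.0]
force: [-0.5, 0.4, -0.5]
opening: 0.0598
gripper_force: 30.0
```

Now slide towards the mould (tool −x) while still just above the base, a few mm at a time.

Call:
servo_tool:
  increments:
    - {"slide":[-2,0,1],"dr":[0,0,0],"jaw":1}
    - {"slide":[-4,0,1],"dr":[0,0,0],"jaw":1}
    - {"slide":[-5,0,1],"dr":[0,0,0],"jaw":1}
    - {"slide":[-5,0,1],"dr":[0,0,0],"jaw":1}

```text
t: 5.6
tool_pos: [0.4662, -0.1489, 0.2491]
orientation: [2.375, 2.055, 0.0]
force: [0.1, 0.1, -1.7]
opening: 0.0598
gripper_force: 30.0
```

Call:
servo_tool:
  increments:
    - {"slide":[-0.5,0,0],"dr":[0,0,0],"jaw":1}
    - {"slide":[-1,0,0],"dr":[0,0,0],"jaw":1}
    - {"slide":[-1,0,0],"dr":[0,0,0],"jaw":1}

```text
t: 5.9
tool_pos: [0.466, -0.1495, 0.2488]
orientation: [2.375, 2.056, 0.0]
force: [0.3, 1.2, -0.3]
opening: 0.0599
gripper_force: 30.0
```

Call:
servo_tool:
  increments:
    - {"slide":[-0.5,0,0],"dr":[0,0,0],"jaw":1}
    - {"slide":[-0.5,0,0.5],"dr":[0,0,0],"jaw":1}
    - {"slide":[-0.5,0,1],"dr":[0,0,0],"jaw":1}
    - {"slide":[-0.5,0,1],"dr":[0,0,0],"jaw":1}

```text
t: 6.3
tool_pos: [0.4661, -0.1497, 0.2483]
orientation: [-2.375, -2.057, -0.001]
force: [-3.2, 6.2, 7.2]
opening: 0.0599
gripper_force: 30.0
```

Call:
servo_tool:
  increments:
    - {"slide":[0,0,0],"dr":[0,0,0],"jaw":0}
    - {"slide":[0,0,0],"dr":[0,0,0],"jaw":0}
    - {"slide":[0,0,0],"dr":[0,0,0],"jaw":0}
    - {"slide":[0,0,0],"dr":[0,0,0],"jaw":0}
    - {"slide":[0,0,-30],"dr":[0,0,0],"jaw":0}
    - {"slide":[0,0,-70],"dr":[0,0,0],"jaw":0}
    - {"slide":[0,0,-120],"dr":[0,0,0],"jaw":0}
    - {"slide":[0,0,-170],"dr":[0,0,0],"jaw":0}
    - {"slide":[0,0,-170],"dr":[0,0,0],"jaw":0}

```text
t: 7.2
tool_pos: [0.4673, -0.1507, 0.4263]
orientation: [2.366, 2.048, 0.008]
force: [0.1, -0.7, 1.1]
opening: 0.0932
gripper_force: 0.0
```

Run:
```python
from h import *
for n in('top','side'):
    im,d,c=grab(n); save(n+'3',im)
    W=cloud(d,c)-O; X=W@CX; Y=W@CY; Z=W[...,2]
    m=(abs(Z-.10)<.006)&(abs(X+.157)<.03)&(abs(Y)<.05); print(n,m.sum())
    if m.sum()>20: print('blocktop x',np.percentile(X[m],[2,98]).round(4),'y',np.percentile(Y[m],[2,98]).round(4))
    m=(abs(Z-.13)<.006)&(X<-.15)&(X>-.3)&(abs(Y)<.08)
    if m.sum()>20: print(n,'mould x',np.percentile(X[m],[.5,99.5]).round(4),'y',np.percentile(Y[m],[.5,99.5]).round(4))
print(read_state()['q'].round(3))
goal([.477,.380,.13],tool(195.6,-38)); goal([.477,.380,.02],tool(195.6,-38))
```

```text
top 37
blocktop x [-0.1485 -0.1395] y [-0.0272  0.0055]
top mould x [-0.2798 -0.1993] y [-0.0112  0.0547]
side 461
blocktop x [-0.1811 -0.1393] y [-0.0414  0.0435]
side mould x [-0.278  -0.1782] y [-0.0526  0.0556]
[-0.416 -0.179  1.766 -0.     1.551 -0.273]
slide [485.0, -159.9, 156.5] dr [-0.6541, -0.4225, -1.9023] tcp [0.378 0.352 0.262]
slide [485.2, -160.2, 266.5] dr [-0.6541, -0.4225, -1.9023] tcp [0.378 0.352 0.152]
```

Call:
servo_tool:
  increments:
    - {"slide":[485,-160,60],"dr":[-0.654,-0.4225,-1.902],"jaw":0}
    - {"slide":[485,-160,60],"dr":[-0.654,-0.4225,-1.902],"jaw":0}
    - {"slide":[485,-160,60],"dr":[-0.654,-0.4225,-1.902],"jaw":0}
    - {"slide":[485,-160,60],"dr":[-0.654,-0.4225,-1.902],"jaw":0}
    - {"slide":[485,-160,60],"dr":[-0.654,-0.4225,-1.902],"jaw":0}
    - {"slide":[485,-160,60],"dr":[-0.654,-0.4225,-1.902],"jaw":0}
    - {"slide":[485,-160,60],"dr":[-0.654,-0.4225,-1.902],"jaw":0}
    - {"slide":[485,-160,60],"dr":[-0.654,-0.4225,-1.902],"jaw":0}
    - {"slide":[485,-160,60],"dr":[-0.654,-0.4225,-1.902],"jaw":0}
    - {"slide":[485,-160,60],"dr":[-0.654,-0.4225,-1.902],"jaw":0}
    - {"slide":[485,-160,60],"dr":[-0.654,-0.4225,-1.902],"jaw":0}
    - {"slide":[485,-160,60],"dr":[-0.654,-0.4225,-1.902],"jaw":0}
    - {"slide":[485,-160,100],"dr":[-0.654,-0.4225,-1.902],"jaw":0}
    - {"slide":[485,-160,140],"dr":[-0.654,-0.4225,-1.902],"jaw":0}
    - {"slide":[485,-160,156],"dr":[-0.654,-0.4225,-1.902],"jaw":0}
    - {"slide":[485,-160,156],"dr":[-0.654,-0.4225,-1.902],"jaw":0}
    - {"slide":[485,-160,156],"dr":[-0.654,-0.4225,-1.902],"jaw":0}

```text
t: 9.0
tool_pos: [0.3765, 0.3524, 0.2604]
orientation: [-0.337, 2.464, 0.117]
force: [-0.7, 0.2, 0.6]
opening: 0.0933
gripper_force: 0.0
```

Run:
```python
from h import *
for n in('top','side','wrist'):
    im,d,c=grab(n); save(n+'4',im)
    W=cloud(d,c)-O; X=W@CX; Y=W@CY; Z=W[...,2]
    m=(abs(Z-.10)<.008)&(X<-.127)&(X>-.19)&(abs(Y)<.05)
    if m.sum()>20: print(n,'blocktop x',np.percentile(X[m],[2,98]).round(4),'y',np.percentile(Y[m],[2,98]).round(4),cv2.minAreaRect(np.c_[X[m],Y[m]].astype(np.float32)*1000))
    # stub: above z .12
    m=(Z>.115)&(Z<.17)&(X>.05)&(X<.15)&(abs(Y)<.04)
    if m.sum()>20:
        a=X[m]*np.cos(np.deg2rad(38))+Z[m]*np.sin(np.deg2rad(38)); b=-X[m]*np.sin(np.deg2rad(38))+Z[m]*np.cos(np.deg2rad(38))
        s=(a>np.max(a)-.045)&(a<np.max(a)-.01)
        print(n,'stub along max',np.percentile(a,99).round(4),'perp top',np.percentile(b[s],[50,95]).round(4),'y med',np.median(Y[m][s]).round(4),np.percentile(Y[m][s],[2,98]).round(4))
    P=W+O; m=(abs(Z-.03)<.006)&(np.hypot(P[...,0]-.4965,P[...,1]-.3856)<.12)
    if m.sum()>50: print(n,'bar',m.sum(),cv2.minAreaRect((P[m][:,:2]*1000).astype(np.float32)))
print(read_state()['q'].round(3))
goal([.477,.380,.02],tool(195.6,-38))
```

```text
top blocktop x [-0.1799 -0.1398] y [-0.0293  0.031 ] ((-159.6845703125, 0.31424713134765625), (41.06446838378906, 97.80662536621094), 0.1506568193435669)
top stub along max 0.1899 perp top [0.0488 0.052 ] y med 0.0012 [-0.0071  0.0079]
top bar 521 ((497.0975036621094, 385.48150634765625), (200.1661376953125, 31.03914451599121), 15.212961196899414)
side blocktop x [-0.1815 -0.1386] y [-0.0438  0.0441] ((-159.90032958984375, 0.003757476806640625), (45.81123733520508, 99.88627624511719), 0.11974875628948212)
side stub along max 0.1895 perp top [0.0468 0.0493] y med 0.007 [-0.0023  0.0096]
side bar 1342 ((495.385498046875, 385.5683288574219), (200.86732482910156, 31.336267471313477), 15.491427421569824)
wrist bar 7764 ((498.11566162109375, 383.6992492675781), (199.678955078125, 30.084741592407227), 15.50050163269043)
[ 0.759 -0.21   2.166 -0.497  0.641 -0.763]
slide [68.6, -1.6, 88.2] dr [0.0028, -0.0005, -0.0025] tcp [0.378 0.352 0.152]
```

View pics/side4.png

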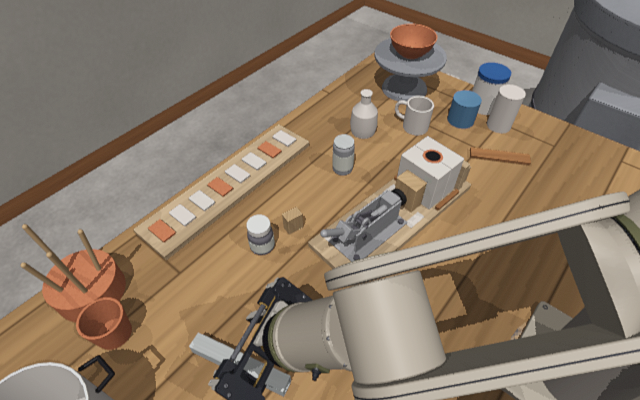

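Side view: the block at (410,190) stands upright between the foot and the mould, centred. The gripper at (265,335) is over the bar. Moving down to grip it.

Call:
servo_tool:
  increments:
    - {"slide":[30,-1,38],"dr":[0,0,0],"jaw":0}
    - {"slide":[50,-1,65],"dr":[0.003,0,-0.002],"jaw":0}
    - {"slide":[66,-1,85],"dr":[0.003,0,-0.002],"jaw":0}
    - {"slide":[66,-1,85],"dr":[0.003,0,-0.002],"jaw":0}
    - {"slide":[66,-1,85],"dr":[0.003,0,-0.002],"jaw":1}
    - {"slide":[66,-1,85],"dr":[0.003,0,-0.002],"jaw":1}
    - {"slide":[66,-1,85],"dr":[0.003,0,-0.002],"jaw":1}
    - {"slide":[66,-1,85],"dr":[0.003,0,-0.002],"jaw":1}
    - {"slide":[66,-1,85],"dr":[0.003,0,-0.002],"jaw":1}
    - {"slide":[66,-1,85],"dr":[0.003,0,-0.002],"jaw":1}
    - {"slide":[66,-1,85],"dr":[0.003,0,-0.002],"jaw":1}
  force: 60

```text
t: 10.25
tool_pos: [0.3771, 0.3522, 0.1541]
orientation: [-0.337, 2.462, 0.114]
force: [0.3, -0.0, -0.5]
opening: 0.0416
gripper_force: 0.0
```

Run:
```python
from h import *
s=read_state(); Rt=R.from_rotvec(s['orientation']).as_matrix(); g=s['tool_pos']+.167*Rt[:,2]
bc=np.array([.497,.3848,.015]); print('grasp',g.round(4),'bar centre in tool from grasp',(Rt.T@(bc-g)).round(4),'tool x elev',np.degrees(np.arcsin(Rt[2,0])).round(2),'az',np.degrees(np.arctan2(Rt[1,0],Rt[0,0])).round(2), s['gripper_force'],s['opening'])
```

```text
grasp [0.4758 0.3795 0.0222] bar centre in tool from grasp [-0.0128 -0.0006  0.0191] tool x elev -37.85 az -164.38 0.0 0.04156532823903037
```

Call:
servo_tool:
  increments:
    - {"slide":[0,0,0],"dr":[0,0,0],"jaw":1}
    - {"slide":[0,0,0],"dr":[0,0,0],"jaw":1}
    - {"slide":[0,0,0],"dr":[0,0,0],"jaw":1}
    - {"slide":[-12,0,-16],"dr":[0,0,0],"jaw":1}
    - {"slide":[-36,0,-47],"dr":[0,0,0],"jaw":1}
    - {"slide":[-61,0,-79],"dr":[0,0,0],"jaw":1}
    - {"slide":[-92,0,-118],"dr":[0,0,0],"jaw":1}
    - {"slide":[-92,0,-118],"dr":[0,0,0],"jaw":1}
  force: 60

```text
t: 11.05
tool_pos: [0.3792, 0.3544, 0.3125]
orientation: [-0.334, 2.451, 0.124]
force: [1.0, 1.3, -1.2]
opening: 0.03
gripper_force: 60.0
```

```bash
cat >> h.py <<'E'
PX=.0223
def u38(e=38): e=np.deg2rad(e); return np.cos(e)*CX+np.array([0,0,np.sin(e)])
PIV=cr(PX,0.0005,.070)
E
python3 - <<'E'
from h import *
s=read_state(); print(s['opening'],s['gripper_force'],s['force'],s['tool_pos'])
Rt=R.from_rotvec(s['orientation']).as_matrix(); tcp=s['tool_pos']
for n in('side','top'):
    im,d,c=grab(n); save(n+'5',im)
    P=cloud(d,c); L=(P-tcp)@Rt  # tool frame
    # bar region: rotated frame; bar axis dir in tool = (c38,0,s38)
    hsv=cv2.cvtColor(im,cv2.COLOR_RGB2HSV)
    m=(np.abs(P-np.array([.497,.385,.165])).max(-1)<.13)&(P[...,2]>.12)&(hsv[...,1]<40)&(hsv[...,2]>120)&(P[...,2]<.26)
    Q=P[m]; print(n,len(Q)); 
    if len(Q)>50:
        q=Q-np.median(Q,0); v=np.linalg.svd(q,full_matrices=False)[2][0]; v*=np.sign(-v[0]); print('axis',v.round(3),'extent',np.percentile(q@v,[0,1,99,100]).round(3),np.median(Q,0).round(4))
E
```

```text
0.029979548358039686 59.996883273124695 [ 0.96381899  1.33276541 -1.21630874] [0.37921117 0.35435903 0.31248602]
side 1631
axis [-0.947 -0.313  0.077] extent [-0.06  -0.058  0.086  0.147] [0.5361 0.4037 0.1896]
top 728
axis [-0.967 -0.241  0.088] extent [-0.069 -0.066  0.076  0.09 ] [0.5291 0.3967 0.1869]
```

View pics/side5.png

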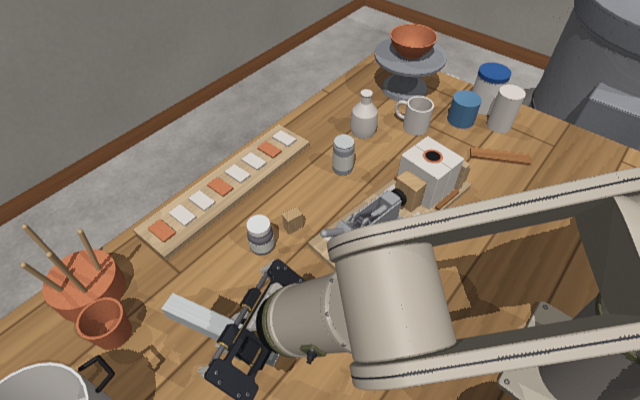

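Side view: the bar is gripped at (225,325) and lifted. Next, its alignment pose in front of the stub.

```bash
cat >> h.py <<'E'
BOFF=np.array([-.0128,-.0006,.0191]); TILT=37.85
def bargoal(D,e=38,s=None,az=81.85,dy=0,dn=0):
    Rt=tool(az,e-TILT); n=np.cross(CY,u38(e)); n=-n if n[2]<0 else n
    return goal(PIV+D*u38(e)+dy*CY+dn*n-Rt.apply(BOFF),Rt,s)
E
python3 - <<'E'
from h import *
bargoal(.29)
E
```

```text
slide [-175.0, -120.7, -27.7] dr [0.6519, 0.4284, 1.9015] tcp [0.526 0.269 0.435]
```

Call:
servo_tool:
  increments:
    - {"slide":[-175,-121,-28],"dr":[0.652,0.4285,1.9015],"jaw":1}
    - {"slide":[-175,-121,-28],"dr":[0.652,0.4285,1.9015],"jaw":1}
    - {"slide":[-175,-121,-28],"dr":[0.652,0.4285,1.9015],"jaw":1}
    - {"slide":[-175,-121,-28],"dr":[0.652,0.4285,1.9015],"jaw":1}
    - {"slide":[-175,-121,-28],"dr":[0.652,0.4285,1.9015],"jaw":1}
    - {"slide":[-175,-121,-28],"dr":[0.652,0.4285,1.9015],"jaw":1}
    - {"slide":[-175,-121,-28],"dr":[0.652,0.4285,1.9015],"jaw":1}
    - {"slide":[-175,-121,-28],"dr":[0.652,0.4285,1.9015],"jaw":1}
    - {"slide":[-175,-121,-28],"dr":[0.652,0.4285,1.9015],"jaw":1}
    - {"slide":[-175,-121,-28],"dr":[0.652,0.4285,1.9015],"jaw":1}
    - {"slide":[-175,-121,-28],"dr":[0.652,0.4285,1.9015],"jaw":1}
    - {"slide":[-175,-121,-28],"dr":[0.652,0.4285,1.9015],"jaw":1}
    - {"slide":[-175,-121,-28],"dr":[0.652,0.4285,1.9015],"jaw":1}
    - {"slide":[-175,-121,-28],"dr":[0.652,0.4285,1.9015],"jaw":1}
    - {"slide":[-175,-121,-28],"dr":[0.652,0.4285,1.9015],"jaw":1}
    - {"slide":[-175,-121,-28],"dr":[0.652,0.4285,1.9015],"jaw":1}
    - {"slide":[-175,-121,-28],"dr":[0.652,0.4285,1.9015],"jaw":1}

```text
t: 12.85
tool_pos: [0.5262, 0.2684, 0.4319]
orientation: [-2.37, -2.06, 0.004]
force: [-0.3, -0.0, -1.3]
opening: 0.0296
gripper_force: 60.0
```

```bash
cat > meas.py <<'E'
from h import *
import sys
tag=sys.argv[1]
n_=np.cross(CY,u38()); n_*=np.sign(n_[2])
s=read_state(); print(s['q'].round(2),s['tool_pos'].round(4))
for n in('side','top','wrist'):
    im,d,c=grab(n); save(n+tag,im)
    W=cloud(d,c)-PIV; a=W@u38(); b=W@n_; y=W@CY   # along, normal, lateral
    out=[]
    for lo in np.arange(.07,.40,.02):
        m=(a>lo)&(a<lo+.02)&(abs(y)<.022)&(b>-.03)&(b<.05)
        if m.sum()>15: out.append((round(lo+.01,3),int(m.sum()),np.percentile(b[m],[50,90]).round(4).tolist(),np.percentile(y[m],[3,97]).round(4).tolist()))
    print(n,*out,sep='\n ')
E
python3 meas.py 6
```

```text
[0.38 0.1  1.47 0.   1.57 0.52] [0.5262 0.2684 0.4319]
side
 (np.float64(0.08), 41, [0.0059, 0.0078], [-0.0032, 0.0091])
 (np.float64(0.1), 45, [0.0058, 0.0078], [-0.0028, 0.0089])
 (np.float64(0.12), 76, [0.003, 0.0073], [-0.0046, 0.009])
 (np.float64(0.2), 85, [-0.0019, 0.0114], [0.0128, 0.0171])
 (np.float64(0.22), 41, [-0.0093, -0.0009], [0.0152, 0.0173])
 (np.float64(0.32), 103, [-0.0051, 0.0054], [0.0148, 0.0205])
 (np.float64(0.34), 187, [0.0038, 0.0132], [-0.0177, 0.0171])
 (np.float64(0.36), 319, [0.0085, 0.0131], [-0.0124, 0.0169])
 (np.float64(0.38), 573, [0.0015, 0.0139], [-0.0156, 0.0169])
top
 (np.float64(0.08), 43, [0.0077, 0.0105], [-0.0072, 0.0075])
 (np.float64(0.1), 44, [0.0079, 0.0098], [-0.0068, 0.0071])
 (np.float64(0.12), 51, [0.0075, 0.0104], [-0.007, 0.0072])
 (np.float64(0.2), 116, [0.0142, 0.0162], [-0.0136, 0.0154])
 (np.float64(0.22), 118, [0.0144, 0.0165], [-0.0138, 0.0154])
 (np.float64(0.24), 121, [0.0144, 0.0168], [-0.0136, 0.0155])
 (np.float64(0.26), 125, [0.0145, 0.0167], [-0.0133, 0.0154])
 (np.float64(0.28), 114, [0.0143, 0.0162], [-0.0139, 0.0151])
 (np.float64(0.3), 37, [0.0143, 0.0157], [-0.0209, 0.0036])
wrist
 (np.float64(0.08), 38, [0.0079, 0.0089], [-0.0095, 0.005])
 (np.float64(0.1), 46, [0.0078, 0.0087], [-0.0094, 0.0046])
 (np.float64(0.12), 139, [0.0048, 0.0082], [-0.009, 0.0044])
 (np.float64(0.18), 21, [0.0144, 0.0145], [-0.0162, 0.0115])
 (np.float64(0.2), 210, [0.0145, 0.0147], [-0.0157, 0.0125])
 (np.float64(0.22), 197, [0.0144, 0.0146], [-0.0158, 0.0122])
 (np.float64(0.3), 707, [0.0141, 0.0144], [-0.0159, 0.013])
 (np.float64(0.32), 1641, [0.014, 0.0187], [-0.0208, 0.0208])
 (np.float64(0.34), 2221, [0.0142, 0.0324], [-0.0206, 0.02])
 (np.float64(0.36), 2701, [0.0137, 0.0142], [-0.0159, 0.012])
 (np.float64(0.38), 8383, [0.0134, 0.0481], [-0.0191, 0.0191])
```

View pics/side6.png

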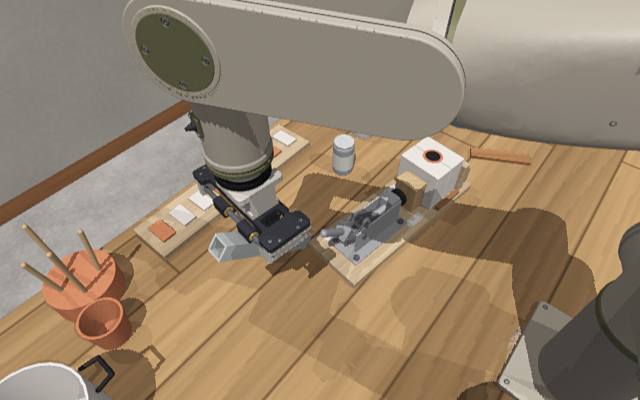

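Side view: the bar at (235,250) is tilted and lined up with the stub at (335,235). The offsets are under 1 mm, so I'm sliding it on.

Call:
servo_tool:
  increments:
    - {"slide":[-15.8,0.7,12.3],"dr":[0,0,0],"jaw":1}
    - {"slide":[-31.5,0.7,24.6],"dr":[0,0,0],"jaw":1}
    - {"slide":[-43.3,0.7,33.9],"dr":[0,0,0],"jaw":1}
    - {"slide":[-55.2,0.7,43.1],"dr":[0,0,0],"jaw":1}
    - {"slide":[-63,0.7,49.3],"dr":[0,0,0],"jaw":1}
    - {"slide":[-63,0.7,49.3],"dr":[0,0,0],"jaw":1}

```text
t: 13.6
tool_pos: [0.5178, 0.2052, 0.383]
orientation: [-2.373, -2.056, 0.004]
force: [-0.2, 0.4, -1.8]
opening: 0.03
gripper_force: 60.0
```

```bash
python3 meas.py 7 | grep -v "0\.3[0-9]*)"; python3 -c "
from h import *
bargoal(.16); print(read_state()['force'])"
```

```text
[0.28 0.03 1.64 0.   1.48 0.43] [0.5178 0.2052 0.383 ]
side
 (np.float64(0.08), 22, [0.0019, 0.0062], [0.0035, 0.0089])
 (np.float64(0.12), 27, [-0.0093, -0.0024], [0.0155, 0.0172])
 (np.float64(0.24), 93, [-0.0029, 0.0107], [0.0145, 0.0213])
 (np.float64(0.26), 201, [0.0119, 0.0202], [-0.0163, 0.0167])
 (np.float64(0.28), 254, [0.0071, 0.0139], [-0.0151, 0.0164])
top
 (np.float64(0.08), 44, [0.0076, 0.0109], [-0.0071, 0.0074])
 (np.float64(0.1), 37, [0.0083, 0.0129], [-0.0074, 0.0148])
 (np.float64(0.12), 95, [0.0152, 0.0174], [-0.014, 0.0151])
 (np.float64(0.14), 104, [0.015, 0.0167], [-0.014, 0.0149])
 (np.float64(0.16), 104, [0.0149, 0.0169], [-0.0143, 0.0149])
 (np.float64(0.18), 85, [0.0151, 0.0172], [-0.0143, 0.0137])
wrist
 (np.float64(0.08), 25, [0.0085, 0.009], [-0.0064, 0.0023])
 (np.float64(0.12), 205, [0.0148, 0.015], [-0.0166, 0.0115])
 (np.float64(0.14), 214, [0.0148, 0.015], [-0.0165, 0.0114])
 (np.float64(0.22), 679, [0.0145, 0.0149], [-0.017, 0.012])
 (np.float64(0.24), 1614, [0.0145, 0.0181], [-0.0205, 0.021])
 (np.float64(0.26), 2182, [0.0147, 0.0326], [-0.0208, 0.0195])
 (np.float64(0.28), 2596, [0.0143, 0.0148], [-0.0169, 0.011])
slide [-39.5, -0.7, 29.9] dr [-0.0008, 0.0017, 0.0004] tcp [0.512 0.167 0.355]
[-0.24825609 -0.24495918 -2.04745905]
```

Call:
servo_tool:
  increments:
    - {"slide":[-8,0.2,6.2],"dr":[0,0,0],"jaw":1}
    - {"slide":[-16,0.2,12.4],"dr":[0,0,0],"jaw":1}
    - {"slide":[-24,0.2,18.6],"dr":[0,0,0],"jaw":1}
    - {"slide":[-30,0.2,23.4],"dr":[0,0,0],"jaw":1}
    - {"slide":[-34,0.2,26.6],"dr":[0,0,0],"jaw":1}
    - {"slide":[-36,0.2,28.1],"dr":[0,0,0],"jaw":1}
    - {"slide":[-36,0.2,28.1],"dr":[0,0,0],"jaw":1}

```text
t: 14.45
tool_pos: [0.5131, 0.1701, 0.3556]
orientation: [-2.373, -2.057, 0.002]
force: [0.2, 0.3, -2.8]
opening: 0.0298
gripper_force: 60.0
```

Call:
servo_tool:
  increments:
    - {"slide":[-1,0,0.8],"dr":[0,0,0],"jaw":1}
    - {"slide":[-2,0,1.6],"dr":[0,0,0],"jaw":1}
    - {"slide":[-3,0,2.3],"dr":[0,0,0],"jaw":1}
    - {"slide":[-3,0,2.3],"dr":[0,0,0],"jaw":1}

```text
t: 14.85
tool_pos: [0.5127, 0.1674, 0.3536]
orientation: [-2.372, -2.058, 0.001]
force: [0.3, -0.0, -1.8]
opening: 0.0295
gripper_force: 60.0
```

Call:
servo_tool:
  increments:
    - {"slide":[-0.8,0,0.6],"dr":[0,0,0],"jaw":1}
    - {"slide":[-1.6,0,1.2],"dr":[0,0,0],"jaw":1}
    - {"slide":[-1.6,0,1.2],"dr":[0,0,0],"jaw":1}

```text
t: 15.15
tool_pos: [0.5125, 0.1668, 0.3536]
orientation: [-2.371, -2.057, -0.003]
force: [-1.3, 6.1, 4.2]
opening: 0.0298
gripper_force: 60.0
```

Call:
servo_tool:
  increments:
    - {"slide":[-0.8,0,0.6],"dr":[0,0,0],"jaw":1}
    - {"slide":[-1.6,0,1.2],"dr":[0,0,0],"jaw":1}
    - {"slide":[-1.6,0,1.2],"dr":[0,0,0],"jaw":1}

```text
t: 15.45
tool_pos: [0.5125, 0.1661, 0.3536]
orientation: [-2.37, -2.057, -0.007]
force: [-2.9, 12.4, 11.1]
opening: 0.0293
gripper_force: 60.0
```

```bash
cat > arc.py <<'E'
from h import *
import sys
s=read_state(); R0=R.from_rotvec(s['orientation']); r=R0.inv().apply(s['tool_pos']-PIV)
g=s['tool_pos']+.167*R0.as_matrix()[:,2]; bc=g+R0.apply(BOFF)-PIV
print('bar centre dist',np.linalg.norm(bc).round(4),'elev',np.degrees(np.arctan2(bc[2],bc@CX)).round(2),'q',s['q'].round(2),'F',s['force'].round(1),'r',r.round(4))
ax=R0.inv().apply(-CY); print('axis',ax.round(4))
for f in map(float,sys.argv[1:]):
    Q=R.from_rotvec(ax*np.deg2rad(f)); print(f,((Q.apply(r)-r)*1000).round(1).tolist(),Q.as_rotvec().round(4).tolist())
E
python3 arc.py 3 6 9 12 15 18 21 24 27 30
```

```text
bar centre dist 0.1589 elev 37.82 q [ 0.22 -0.01  1.73  0.01  1.42  0.36] F [-2.9 12.4 11.1] r [ 0.1389  0.0017 -0.2828]
axis [-1.2e-03  1.0e+00  5.0e-04]
3.0 [-15.0, -0.0, -6.9] [-0.0001, 0.0524, 0.0]
6.0 [-30.3, -0.0, -13.0] [-0.0001, 0.1047, 0.0001]
9.0 [-46.0, -0.0, -18.2] [-0.0002, 0.1571, 0.0001]
12.0 [-61.8, -0.1, -22.7] [-0.0003, 0.2094, 0.0001]
15.0 [-77.9, -0.1, -26.3] [-0.0003, 0.2618, 0.0001]
18.0 [-94.2, -0.1, -29.1] [-0.0004, 0.3142, 0.0002]
21.0 [-110.6, -0.1, -31.0] [-0.0005, 0.3665, 0.0002]
24.0 [-127.0, -0.1, -32.0] [-0.0005, 0.4189, 0.0002]
27.0 [-143.5, -0.2, -32.2] [-0.0006, 0.4712, 0.0002]
30.0 [-160.0, -0.2, -31.6] [-0.0007, 0.5236, 0.0003]
```

The bar is home: its centre is 159 mm from the pivot (expected 160) and collar contact was felt. First part of the throw.

Call:
servo_tool:
  increments:
    - {"slide":[-15,0,-6.9],"dr":[0,0.0524,0],"jaw":1}
    - {"slide":[-30.3,0,-13],"dr":[0,0.1047,0],"jaw":1}
    - {"slide":[-46,0,-18.2],"dr":[0,0.1571,0],"jaw":1}
    - {"slide":[-61.8,0,-22.7],"dr":[0,0.2094,0],"jaw":1}
    - {"slide":[-77.9,0,-26.3],"dr":[0,0.2618,0],"jaw":1}
    - {"slide":[-94.2,0,-29.1],"dr":[0,0.3142,0],"jaw":1}
    - {"slide":[-110.6,0,-31],"dr":[0,0.3665,0],"jaw":1}
    - {"slide":[-127,0,-32],"dr":[0,0.4189,0],"jaw":1}
  force: 60

```text
t: 16.25
tool_pos: [0.4946, 0.0408, 0.385]
orientation: [-2.131, -1.853, -0.466]
force: [2.7, 20.6, 0.1]
opening: 0.0293
gripper_force: 60.0
```

```bash
python3 arc.py 3 6 9 12 15 18 21 24 27 30
```

```text
bar centre dist 0.1599 elev 61.43 q [-0.18 -0.17  1.85  0.43  1.49 -0.09] F [ 2.7 20.6  0.1] r [ 0.1408  0.0018 -0.282 ]
axis [-3.e-03  1.e+00 -2.e-04]
3.0 [-15.0, -0.0, -7.0] [-0.0002, 0.0524, -0.0]
6.0 [-30.2, -0.1, -13.2] [-0.0003, 0.1047, -0.0]
9.0 [-45.8, -0.1, -18.6] [-0.0005, 0.1571, -0.0]
12.0 [-61.7, -0.2, -23.1] [-0.0006, 0.2094, -0.0]
15.0 [-77.8, -0.2, -26.8] [-0.0008, 0.2618, -0.0]
18.0 [-94.0, -0.3, -29.7] [-0.0009, 0.3142, -0.0001]
21.0 [-110.4, -0.3, -31.7] [-0.0011, 0.3665, -0.0001]
24.0 [-126.9, -0.4, -32.9] [-0.0013, 0.4189, -0.0001]
27.0 [-143.4, -0.4, -33.2] [-0.0014, 0.4712, -0.0001]
30.0 [-159.9, -0.5, -32.6] [-0.0016, 0.5236, -0.0001]
```

Works well; continue.

Call:
servo_tool:
  increments:
    - {"slide":[-15,0,-7],"dr":[0,0.0524,0],"jaw":1}
    - {"slide":[-30.2,0,-13.2],"dr":[0,0.1047,0],"jaw":1}
    - {"slide":[-45.8,0,-18.6],"dr":[0,0.1571,0],"jaw":1}
    - {"slide":[-61.7,0,-23.1],"dr":[0,0.2094,0],"jaw":1}
    - {"slide":[-77.8,0,-26.8],"dr":[0,0.2618,0],"jaw":1}
    - {"slide":[-94,0,-29.7],"dr":[0,0.3142,0],"jaw":1}
    - {"slide":[-110.4,0,-31.7],"dr":[0,0.3665,0],"jaw":1}
    - {"slide":[-126.9,0,-32.9],"dr":[-0.001,0.4189,0],"jaw":1}

```text
t: 17.05
tool_pos: [0.4763, -0.0881, 0.3628]
orientation: [-1.855, -1.614, -0.837]
force: [3.3, 16.5, 3.0]
opening: 0.0297
gripper_force: 60.0
```

```bash
python3 arc.py 3 6 9 12 15 18 21 24 26 28
```

```text
bar centre dist 0.1602 elev 85.94 q [-0.57 -0.03  1.86  0.76  1.71 -0.48] F [ 3.3 16.5  3. ] r [ 0.14    0.0017 -0.2835]
axis [-2.7e-03  1.0e+00 -9.0e-04]
3.0 [-15.0, -0.0, -6.9] [-0.0001, 0.0524, -0.0]
6.0 [-30.4, -0.1, -13.1] [-0.0003, 0.1047, -0.0001]
9.0 [-46.1, -0.1, -18.4] [-0.0004, 0.1571, -0.0001]
12.0 [-62.0, -0.2, -22.9] [-0.0006, 0.2094, -0.0002]
15.0 [-78.2, -0.2, -26.6] [-0.0007, 0.2618, -0.0002]
18.0 [-94.5, -0.3, -29.4] [-0.0009, 0.3142, -0.0003]
21.0 [-110.9, -0.3, -31.3] [-0.001, 0.3665, -0.0003]
24.0 [-127.4, -0.4, -32.4] [-0.0011, 0.4189, -0.0004]
26.0 [-138.5, -0.4, -32.7] [-0.0012, 0.4538, -0.0004]
28.0 [-149.5, -0.4, -32.5] [-0.0013, 0.4887, -0.0004]
```

Call:
servo_tool:
  increments:
    - {"slide":[-15,0,-6.9],"dr":[0,0.0524,0],"jaw":1}
    - {"slide":[-30.4,0,-13.1],"dr":[0,0.1047,0],"jaw":1}
    - {"slide":[-46.1,0,-18.4],"dr":[0,0.1571,0],"jaw":1}
    - {"slide":[-62,0,-22.9],"dr":[0,0.2094,0],"jaw":1}
    - {"slide":[-78.2,0,-26.6],"dr":[0,0.2618,0],"jaw":1}
    - {"slide":[-94.5,0,-29.4],"dr":[0,0.3142,0],"jaw":1}
    - {"slide":[-110.9,0,-31.3],"dr":[-0.001,0.3665,0],"jaw":1}
    - {"slide":[-127.4,0,-32.4],"dr":[-0.001,0.4189,0],"jaw":1}

```text
t: 17.85
tool_pos: [0.4603, -0.199, 0.2883]
orientation: [-1.559, -1.349, -1.133]
force: [-0.7, -5.9, -2.0]
opening: 0.0298
gripper_force: 60.0
```

```bash
python3 arc.py 1 2 3 4
python3 - <<'E'
from h import *
im,d,c=grab('side'); save('side8',im)
E
```

```text
bar centre dist 0.1598 elev 111.49 q [-0.81  0.33  1.75  0.94  1.94 -0.73] F [-0.7 -5.9 -2. ] r [ 0.1361  0.0019 -0.2877]
axis [3.0e-04 1.0e+00 1.8e-03]
1.0 [-5.0, 0.0, -2.3] [0.0, 0.0175, 0.0]
2.0 [-10.1, 0.0, -4.6] [0.0, 0.0349, 0.0001]
3.0 [-15.2, 0.0, -6.7] [0.0, 0.0524, 0.0001]
4.0 [-20.4, 0.0, -8.8] [0.0, 0.0698, 0.0001]
```

View pics/side8.png

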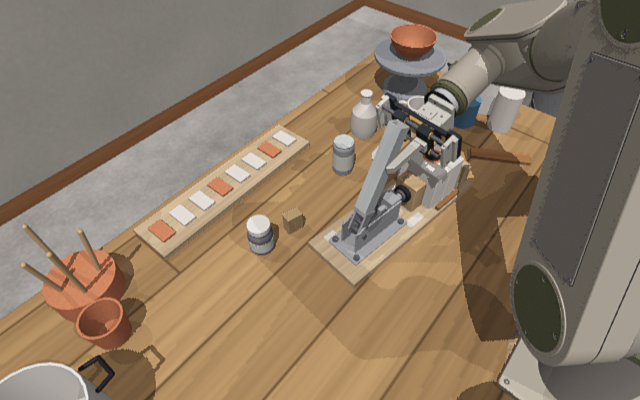

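Side view: the bar at (380,175) is over past vertical with the gripper behind it at (430,130). Pulling is reversed, so it is past the dead point. I'll press to the stop, then release.

Call:
servo_tool:
  increments:
    - {"slide":[-5,0,-2.3],"dr":[0,0.0175,0],"jaw":1}
    - {"slide":[-8,0,-3.6],"dr":[0,0.028,0],"jaw":1}
    - {"slide":[-8,0,-3.6],"dr":[0,0.028,0],"jaw":1}
    - {"slide":[-8,0,-3.6],"dr":[0,0.028,0],"jaw":1}

```text
t: 18.3
tool_pos: [0.4597, -0.2036, 0.2823]
orientation: [-1.538, -1.332, -1.149]
force: [0.0, -3.9, 1.4]
opening: 0.03
gripper_force: 60.0
```

```bash
python3 arc.py 1
```

```text
bar centre dist 0.1596 elev 112.63 q [-0.81  0.35  1.74  0.95  1.96 -0.75] F [ 0.  -3.9  1.4] r [ 0.1367  0.0019 -0.2867]
axis [1.0e-04 1.0e+00 1.3e-03]
1.0 [-5.0, 0.0, -2.3] [0.0, 0.0175, 0.0]
```

At 112.6°, with the stop at 113°. Opening the fingers, then backing out along the tool axis.

Call:
servo_tool:
  increments:
    - {"slide":[-2,0,-0.9],"dr":[0,0.007,0],"jaw":1}
    - {"slide":[-2,0,-0.9],"dr":[0,0.007,0],"jaw":0.4}
    - {"slide":[-2,0,-0.9],"dr":[0,0.007,0],"jaw":0.2}
    - {"slide":[-2,0,-0.9],"dr":[0,0.007,0],"jaw":0.2}
    - {"slide":[-2,0,-0.9],"dr":[0,0.007,0],"jaw":0.2}
    - {"slide":[-2,0,-0.9],"dr":[0,0.007,0],"jaw":0.2}
    - {"slide":[0,0,-15],"dr":[0,0,0],"jaw":0.2}
    - {"slide":[0,0,-35],"dr":[0,0,0],"jaw":0.2}
    - {"slide":[20,0,-60],"dr":[0,0,0],"jaw":0.2}
    - {"slide":[60,0,-75],"dr":[0,0,0],"jaw":0.2}
    - {"slide":[100,0,-80],"dr":[0,0,0],"jaw":0.2}
    - {"slide":[100,0,-80],"dr":[0,0,0],"jaw":0.2}

```text
t: 19.5
tool_pos: [0.453, -0.2529, 0.4069]
orientation: [-1.539, -1.341, -1.153]
force: [-0.4, -0.6, -0.7]
opening: 0.0743
gripper_force: 0.0
```

Run:
```python
from h import *
for n in('side','top'):
    im,d,c=grab(n); save(n+'9',im)
    W=cloud(d,c)-O; X=W@CX; Y=W@CY; Z=W[...,2]
    m=(abs(Z-.13)<.006)&(X<-.15)&(X>-.3)&(abs(Y)<.08); print(n,'mould x',np.percentile(X[m],[.5,99.5]).round(4),'y',np.percentile(Y[m],[.5,99.5]).round(4))
    m=(abs(Z-.10)<.008)&(X<-.127)&(X>-.178)&(abs(Y)<.03)
    if m.sum()>20: print('blocktop x',np.percentile(X[m],[2,98]).round(4),'y',np.percentile(Y[m],[2,98]).round(4))
    V=cloud(d,c)-PIV; e=u38(113); n_=np.cross(CY,e); a=V@e; b=V@n_; y=V@CY
    m=(abs(b)<.02)&(abs(y)<.02)&(a>.05)&(a<.3); print('bar along',np.percentile(a[m],[1,99]).round(4))
    for lo in(.07,.12,.17,.22):
        k=m&(a>lo)&(a<lo+.04); print(lo,np.percentile(b[k],[3,97]).round(4),np.percentile(y[k],[3,97]).round(4))
im=load('side')[0]; save('crop9',cv2.resize(im[90:270,290:500],None,fx=3,fy=3))
```

```text
side mould x [-0.2792 -0.179 ] y [-0.0523  0.0558]
blocktop x [-0.1764 -0.1382] y [-0.0255  0.0288]
bar along [0.0527 0.2601]
0.07 [-0.0134  0.0177] [-0.0145  0.0153]
0.12 [-0.0173  0.0108] [-0.0144  0.0154]
0.17 [-0.0178  0.0036] [-0.0146  0.0152]
0.22 [-0.0185 -0.0033] [-0.0144  0.0149]
top mould x [-0.2794 -0.1801] y [-0.0544  0.0547]
blocktop x [-0.1773 -0.1339] y [-0.028   0.0297]
bar along [0.055  0.2632]
0.07 [-0.008   0.0189] [-0.0154  0.0137]
0.12 [-0.0159  0.0116] [-0.0151  0.0139]
0.17 [-0.0158  0.0045] [-0.0154  0.014 ]
0.22 [-0.017  -0.0026] [-0.0151  0.0139]
```

View pics/crop9.png

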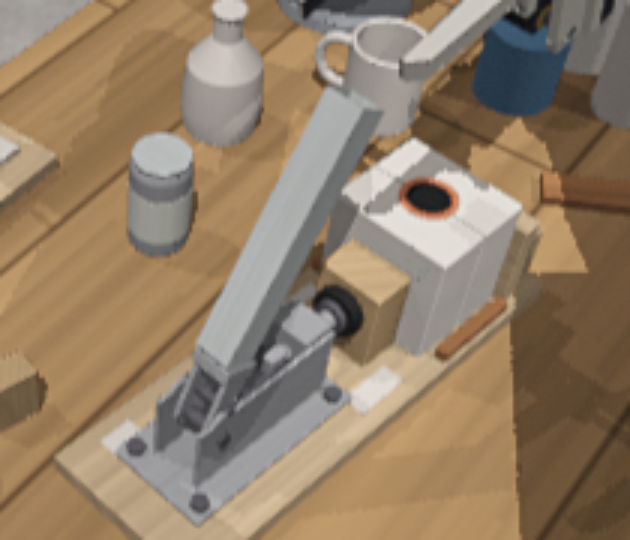

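Crop: the bar, from (350,100) to (225,350), is on the handle down to the collar and past the dead point. The foot at (338,312) presses on the upright block at (365,300), and the mould is in its place. The robot is clear of everything.

```bash
python3 -c "
from plant import *
print(close_job())"
```

```text
the job is handed in; nothing more can be done
None
```

The mould is clamped and the job is handed in at about 20 s. The block is upright and centred on the foot, the bar is home on the collar and left on the handle, which is over its dead point at the closed stop (112.6° measured of 113°), and the mould is still in its place.

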